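Pin back the sprung keeper and unload the vibrator

TASK

The plaster block has finished on the bench vibrator. Take the red-handled lock pin from its socket, put it into the eye of the sprung keeper arm, swing the arm with it until the eye is over the lock hole and push the pin fully down so that the arm stays pinned open by itself. Then lift the plaster block out of the nest and stand it, the same way up, flat inside the teal tray, leaving everything else where it is.

Things in the scene. Friction and masses are not known exactly. Their poses are not given: they have to be found in the camera images.
- vibrator: bench vibrator fixed to the bench: white housing 200 (x) by 290 (y) mm on rubber feet, aluminium plate on top, its upper face 47 mm above the bench. Origin: centre of the underside; x to its rear, y to its left, z up; turned by up to 0.3 rad. The pin's parking socket, a black upright tube (rim 77 mm above the bench), stands at x -66, y +4 mm; the block's nest at x 0, y +85 mm
- pivot (a point): point on the vertical pivot axis of the steel keeper arm, 91 mm above the bench. The arm is a bell crank 8 mm thick (91 to 99 mm above the bench, hub bolt up to 114 mm): one leg, 24 mm wide and 124 mm long, ends 2 mm above the plaster block and keeps it from being lifted; the other leg carries the eye
- keeper (a joint): turn of the keeper arm, rad: 0 = shut, leg over the block (held by a torsion spring against a stop); grows as the arm turns clockwise seen from above, the eye coming round the right of the pivot towards the robot; 1.20 = eye over the lock hole; hard stop 1.23. Needs 1.3 N at the eye to start, 4.2 N at 1.2 rad; it springs shut if let go unpinned
- eye (a point): eye of the keeper arm: centre of the upper rim of a round steel collar, 32 mm across, 91 to 107 mm above the bench, 90 mm from the pivot axis; vertical through-bore 16 mm, conical mouth 24 mm wide. Moves with the arm. Under it an aluminium quadrant, its top 87 mm above the bench, lets a pin through the eye slide along to the lock hole
- lock_pin: lock pin, 92 mm long, 90 g, loose, upright in its parking socket, tip 47 mm above the bench, 30 mm deep. Origin at its tip, z along it to the handle. Steel shank 12 mm across to 52 mm from the tip, nose tapered over 7 mm; flange 27 mm across at 52 to 56 mm; round red handle 25 mm across at 56 to 92 mm. When home the flange sits on the eye's collar, the tip 55 mm above the bench
- lock_hole (a point): lock hole: centre of the upper rim of a steel bush in the quadrant, at the front right of the vibrator, 87 mm above the bench and 90 mm from the pivot axis; vertical bore 15 mm, 40 mm deep, conical mouth 23 mm wide. Fixed to the vibrator
- pin_handle (a point): middle of the lock pin's red handle, 74 mm above its tip
- plaster_block: cream plaster mould block with a bore in its side, 60 (x) by 55 (y) by 40 (z) mm, 0.16 kg, loose. Origin at the centre of its underside. It stands on the vibrator's plate (underside 47 mm above the bench) between four steel corner angles 10 mm high with 2 mm play; the middles of its sides are free. Not the larger plaster block at the back of the bench
- tray: shallow teal plastic tray, 269 (x) by 189 (y) mm, rim 20 mm high, flat floor about 200 by 130 mm and 4 mm thick; it does not slide on the bench. Origin at the centre of its underside
- dropper_bottle: brown dropper bottle, 36 mm across, 103 mm high, standing to the right of the vibrator: leave it alone. Origin at the centre of its underside
Mind the look-alikes: they are no part of the job. What is shaped like the plaster_block but blue or yellow is not meant. Leave any white look-alike of the lock_pin alone.

How it is judged (in metres and radians):
On the way:
1. the keeper arm is pinned open: pin through the eye, home in the lock hole, let go, while the block is still in its nest (value of joint keeper above 1.05 rad and z of lock_pin in the frame of lock_hole below -0.025 m and horizontal distance between lock_pin and lock_hole below 0.006 m and contact force between the fingers and lock_pin below 0.3 N and distance of plaster_block from where it was at the start of the episode below 0.02 m), for 0.3 s.
At the end, for the whole second after the job is handed in: the arm stands open past 1.05 rad, held by the lock pin, its tip over 25 mm down the lock hole; the plaster block stands still, upright within 0.1 rad, flat on the tray's floor, its centre within 90 mm (x) and 60 mm (y) of the tray's centre (value of joint keeper above 1.05 rad and z of lock_pin in the frame of lock_hole below -0.025 m and horizontal distance between lock_pin and lock_hole below 0.006 m and x of plaster_block in the frame of tray between -0.09 and 0.09 m and y of plaster_block in the frame of tray between -0.06 and 0.06 m and z of plaster_block in the frame of tray below 0.009 m and angle between plaster_block's own z axis and vertical below 0.1 rad and linear speed of plaster_block below 0.02 m/s); the robot touches nothing.
It fails at once if the dropper bottle is knocked or moved by more than 30 mm (distance of dropper_bottle from where it was at the start of the episode above 0.03 m).
It also fails if it takes over 61 s, if anything falls off the work surface, if the arm or the gripper's body presses on something with over 40 N, if the wrist force passes 120 N, or if a joint passes its speed limit or range.

ROBOT

A 7-joint arm with a two-finger parallel gripper is mounted at the origin on a cart in front of the work surface, level with it; the furniture and walls round the work are solid. World frame = base frame: x ahead of the robot, y to its left, z up, the work surface at z = 0. Lengths are in m, angles in degrees, forces in N, time in s.
With the tool pointing down it reaches from about 0.4 to 0.875 m from the base axis. Payload 6.5 kg.
Tool frame: the origin (TCP) lies at the centre of the arm's flange, where the gripper is bolted on; the fingertips stand 166 mm ahead of it and the grasp point (between the pads) lies 147 mm ahead of it; y points along the fingers, z is the direction in which the jaws open and shut, and the axes are right-handed (so a half turn about y gives the same grasp; the last joint's range is limited). The gripper opens to 88 mm and grips with 3 to 60 N. Pads are 18 mm wide; open, the fingers measure 123 mm over their backs; the gripper's body (75 mm by 187 mm) begins 45 mm behind the grasp point.
Start: joints at [-78.965, 30.733, -0.252, 88.115, 0.149, 61.152, -4.079], TCP at [0.166, 0.628, 0.405] pointing down, gripper open.
Joint ranges: [-154.64, 154.64], [-21.42, 123.67], [-72.66, 72.17], [13.99, 137.28], [-74.86, 254.86], [10.95, 109.41], [-158.01, 158.01]. Speed limits (degrees/s): [136.94, 136.94, 180, 180, 180, 180, 180].

INTERFACE

Orientations are given as [roll, pitch, yaw] about the fixed x, y, z axes, in that order (R = Rz(yaw) Ry(pitch) Rx(roll)).
In Python, from bench import read_state, capture, close_job gives the robot as it stands.
- The arm moves only by the shell command python3 -m creep 'ROWS' [FORCE]. ROWS is JSON, a list of rows, each a list of 3 entries, a list of its own where there are three numbers: the opening in per cent of the stroke, from 0 (shut) to 100 (fully open), then the shift along the tool's x, y, z in units of 25 mm (1.0 is 25 mm), then the turn, a rotation vector about the tool's x, y, z in units of 6 degrees (1.0 is 6 degrees). In form: [[claw, [x, y, z], [wx, wy, wz]], ...]. A call has 1 to 12 rows; each row is the pose to reach, as a shift and turn from the pose commanded when the call began, along the tool's axes at that moment; what a row does not reach only later rows make up. A row lasts 1/10 s, in which the tool goes at most 50 mm and 8.59 degrees, less where a joint would pass 70% of its speed; a pose out of reach is approached as far as the arm can. A call with a gripper value outside its range is refused whole. The fingers move at their own pace and stop on an object; FORCE is the grip in N (left out, the last holds). Time passes only in rows, so rows that repeat a pose let the fingers close. It gives the time, the measured TCP pose, the force and the opening at its end, in the units of the state.
- read_state(): the state, without advancing time (a new reading comes with each control period).
- capture(name): name is "scene" or "top"; returns a dict with "color" (384x512x3 uint8, red, green, blue), "intrinsics" (3x3 intrinsics, pixels), "k1" (the pictures are not rectified: a ray, as slopes to the right and down, at radius r is drawn at 1 + k1 r^2 times it, then the intrinsics apply), "eye" and "orientation" of the camera in the world. Camera axes: x right, y up, looking along -z (the intrinsics and any distortion apply to the point x, -y, -z); pixel columns grow to the right and rows downward; lengths in m; the calibration is good to about 2 mm. A picture is of the moment at which its call begins. There is no depth.
- close_job(): hands the job in, once; it reports no verdict.
The state is a dict: "t": time; "joint_pos": joint angles; "joint_velocities": joint speeds; "joint_torque": joint torques, N m; "tool_pos": TCP position; "eef_rot": TCP orientation; "force": force on the tool from outside, world axes, zero at the start; "moment": the same for the moment, N m; "grip_width": finger opening in m.
Only numpy, scipy, OpenCV 4.12 (cv2) and the standard library are available. Lean on these libraries where they do the work, as an engineer would, in place of code of your own. Each camera call takes 0.05 s, during which the arm holds its last target.

## Working session

There is one attempt and no reset: what is moved stays moved. The work goes in short steps, Python scripts to look and compute and a shell command to move; the robot and the scene stay as the last step left them, time stands still between calls to the robot, and variables do not carry over. Pictures are saved under pics/ and viewed, and the job is handed in when it is done.

```bash
ls; mkdir -p pics; cat > h.py <<'E'
import numpy as np, cv2
from bench import read_state, capture, close_job
from scipy.spatial.transform import Rotation as R
def snap(n,f):
    c=capture(n); cv2.imwrite('pics/'+f,c['color'][:,:,::-1]); return c
E
python3 - <<'E'
from h import *
a=snap('scene','s0.png');b=snap('top','t0.png')
for c in(a,b):print({k:v for k,v in c.items() if k!='color'})
print(read_state())
E
```

```text
pics
{'intrinsics': array([[359.0680488 ,   0.        , 259.8159485 ],
       [  0.        , 359.0680488 , 191.16367268],
       [  0.        ,   0.        ,   1.        ]]), 'k1': -0.036583437594781984, 'eye': array([-0.31375967, -0.54694559,  0.74682958]), 'orientation': array([ 55.65574313,  -0.9047867 , -58.92317088])}
{'intrinsics': array([[474.16773035,   0.        , 250.08500275],
       [  0.        , 474.16773035, 187.30810288],
       [  0.        ,   0.        ,   1.        ]]), 'k1': -0.024017391434847532, 'eye': array([ 0.22133029, -0.05199307,  1.60368878]), 'orientation': array([ 10.83532431,  -0.65601086, -88.7746066 ])}
{'t': 0.1, 'joint_pos': array([-78.96602031,  30.77282482,  -0.25399492,  88.16201356,
         0.14941692,  61.15132813,  -4.07616688]), 'joint_velocities': array([ 0.08861068, -0.11112903,  0.06964368, -0.09388987,  0.11385051,
       -0.06357044, -0.09765464]), 'joint_torque': array([ 2.13887877e-03, -5.72078848e+01,  9.93386619e-01, -2.52226174e+01,
       -5.62649395e-02,  1.35166981e-02,  3.47739194e-05]), 'tool_pos': array([0.16626142, 0.62809051, 0.40395088]), 'eef_rot': array([-9.00855626e+01, -6.91267706e-03, -1.48196191e+01]), 'force': array([-0.08313748,  0.27580327, -0.26306343]), 'moment': array([0.00943283, 0.05738911, 0.04120958]), 'grip_width': 0.08837130762255306}
```

View pics/s0.png

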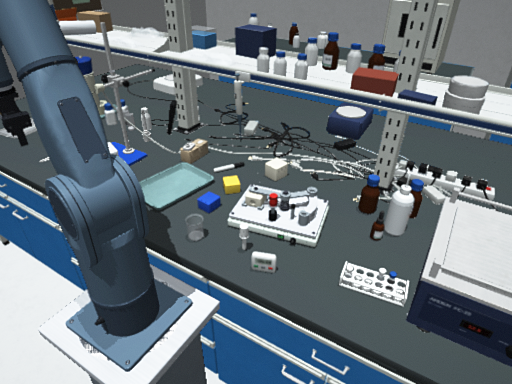

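View pics/t0.png

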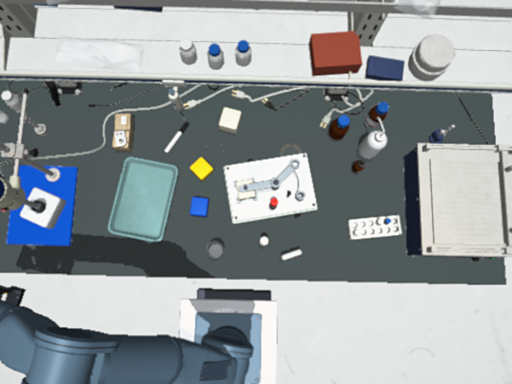

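```bash
python3 - <<'E'
from h import *
for f in 's','t':
    im=cv2.imread(f'pics/{f}0.png')
    c=im[140:340,200:400] if f=='s' else im[130:330,130:350]
    cv2.imwrite(f'pics/{f}0c.png',cv2.resize(c,None,fx=2.8,fy=2.8,interpolation=cv2.INTER_CUBIC))
E
```

```text
(no output)
```

View crops.

The overview shows the vibrator at top pixel ~(270,188), the teal tray at ~(143,198), and the red handle at ~(274,202).

View pics/s0c.png

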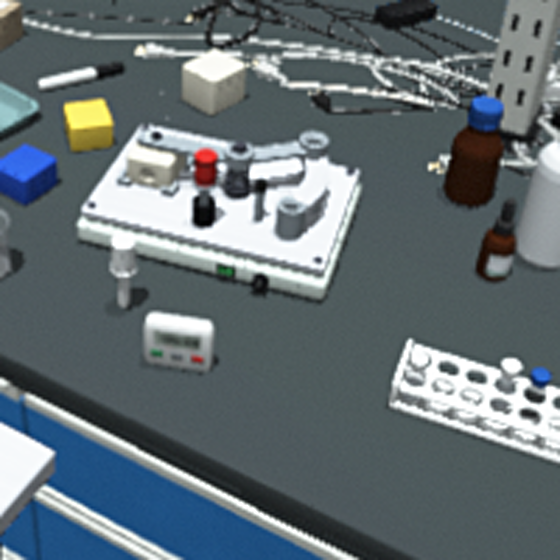

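View pics/t0c.png

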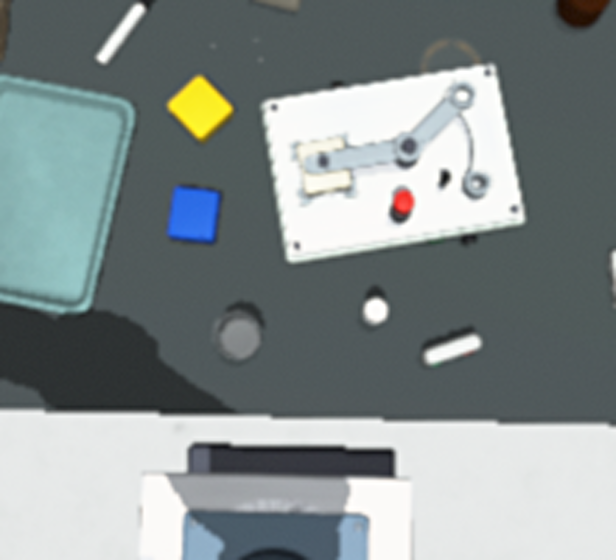

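```bash
python3 - <<'E'
from h import *
im=cv2.imread('pics/t0.png')[145:230,215:325]
cv2.imwrite('pics/t0d.png',cv2.resize(im,None,fx=7,fy=7,interpolation=cv2.INTER_CUBIC))
im=cv2.imread('pics/s0.png')[180:250,225:335]
cv2.imwrite('pics/s0d.png',cv2.resize(im,None,fx=7,fy=7,interpolation=cv2.INTER_CUBIC))
E
```

```text
(no output)
```

View pics/t0d.png

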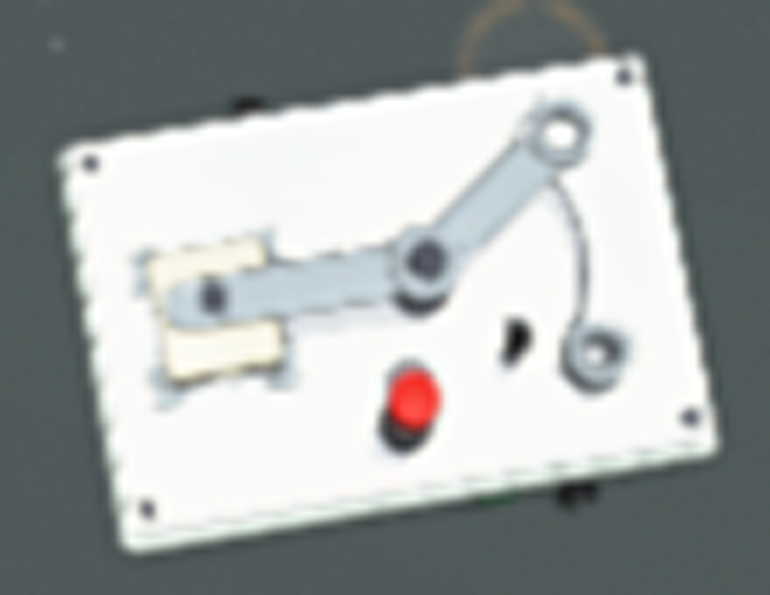

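View pics/s0d.png

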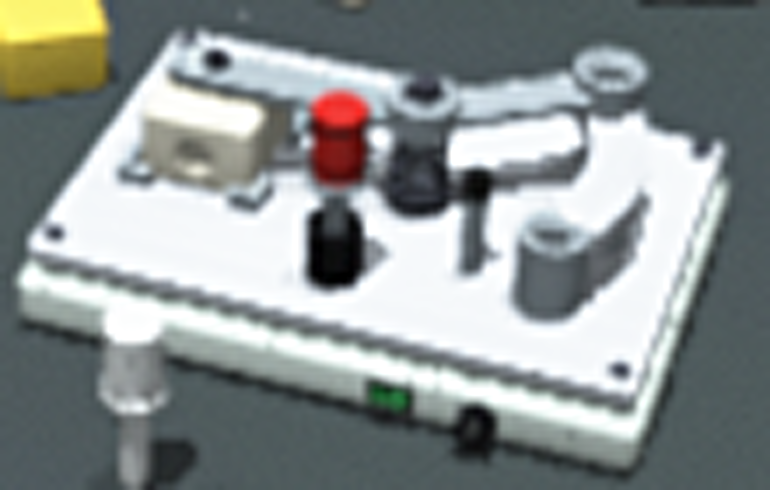

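The crops show hub bolt, eye, lock hole, red handle, block and nest clearly. There is also a thin black-topped post between the socket and the lock hole. I'll measure all of these.

```bash
cat >> h.py <<'E'
from scipy.optimize import least_squares
def ray(c,uv):
    K=c['intrinsics'];d=((uv[0]-K[0,2])/K[0,0],(uv[1]-K[1,2])/K[1,1])
    k=c['k1'];x,y=d
    for _ in range(20):
        s=1+k*(x*x+y*y);x,y=d[0]/s,d[1]/s
    v=R.from_euler('xyz',c['orientation'],degrees=True).apply([x,-y,-1])
    return np.array(c['eye']),v/np.linalg.norm(v)
def onz(c,uv,z):
    e,v=ray(c,uv);return e+v*(z-e[2])/v[2]
def tri(a,ua,b,ub):
    e1,v1=ray(a,ua);e2,v2=ray(b,ub)
    A=np.array([v1,-v2]).T;s=np.linalg.lstsq(A,e2-e1,rcond=None)[0]
    p,q=e1+s[0]*v1,e2+s[1]*v2
    return (p+q)/2,np.linalg.norm(p-q)
E
python3 - <<'E'
from h import *
np.set_printoptions(precision=4,suppress=True)
s=capture('scene');t=capture('top')
T=lambda x,y:(x/7+215-.43,y/7+145-.43)
S=lambda x,y:(x/7+225-.43,y/7+180-.43)
pts={'bolt':((428,260),(424,92),.114),'eye':((560,133),(611,72),.107),'lock':((597,353),(551,233),.087),'handletop':((414,396),(340,107),.139),'legbolt':((212,298),(217,60),.1)}
for k,(a,b,z) in pts.items():
    print(k,onz(t,T(*a),z),onz(s,S(*b),z),*tri(t,T(*a),s,S(*b)))
C=[onz(t,T(*p),.047) for p in((60,150),(637,58),(718,455),(125,550))]
print(np.array(C)); 
print('block top corners',[onz(t,T(*p),.087) for p in((148,255),(262,238),(283,360),(170,380))])
print('post',onz(t,T(518,328),.09),onz(s,S(477,183),.09),*tri(t,T(518,328),s,S(477,183)))
m=cv2.inRange(cv2.cvtColor(t['color'],cv2.COLOR_RGB2HSV),(80,50,60),(100,180,255))
cs=max(cv2.findContours(m,0,1)[0],key=cv2.contourArea)
r=cv2.minAreaRect(cs);print(r);print([onz(t,p,.02) for p in cv2.boxPoints(r)],onz(t,r[0],.02))
hm=cv2.cvtColor(t['color'],cv2.COLOR_RGB2HSV)
for c,n,z in((t,'t',.139),(s,'s',.12)):
    h=cv2.cvtColor(c['color'],cv2.COLOR_RGB2HSV);m=((h[...,0]<8)|(h[...,0]>172))&(h[...,1]>150)&(h[...,2]>120)
    n_,l,st,ce=cv2.connectedComponentsWithStats(m.astype('uint8'))
    print([(st[i],ce[i]) for i in range(1,n_) if st[i][4]>15])
E
```

```text
bolt [ 0.527  -0.1448  0.114 ] [ 0.5197 -0.1483  0.114 ] [ 0.528  -0.1448  0.1079] 0.000829170343145097
eye [ 0.59   -0.2058  0.107 ] [ 0.5889 -0.2086  0.107 ] [ 0.591  -0.2069  0.105 ] 0.0018808463903915115
lock [ 0.4903 -0.2255  0.087 ] [ 0.4899 -0.2273  0.087 ] [ 0.4909 -0.2262  0.0858] 0.0012937201878645563
handletop [ 0.4597 -0.1376  0.139 ] [ 0.4577 -0.1392  0.139 ] [ 0.46   -0.1379  0.1371] 0.000271464591996058
legbolt [ 0.5096 -0.0462  0.1   ] [ 0.5099 -0.0465  0.1   ] [ 0.5097 -0.0463  0.1   ] 0.00039266316482164913
[[ 0.5906  0.0289  0.047 ]
 [ 0.6432 -0.2493  0.047 ]
 [ 0.4496 -0.2876  0.047 ]
 [ 0.3981 -0.0079  0.047 ]]
block top corners [array([ 0.5318, -0.0158,  0.087 ]), array([ 0.5412, -0.0688,  0.087 ]), array([ 0.4836, -0.0797,  0.087 ]), array([ 0.473 , -0.0276,  0.087 ])]
post [ 0.5007 -0.1884  0.09  ] [ 0.5013 -0.1857  0.09  ] [ 0.4998 -0.1874  0.0918] 0.0019341261022415535
((142.80149841308594, 198.8336944580078), (56.515411376953125, 81.2988052368164), 13.392498016357422)
[array([0.3622, 0.4142, 0.02  ]), array([0.6358, 0.3707, 0.02  ]), array([0.594 , 0.1791, 0.02  ]), array([0.3231, 0.2283, 0.02  ])] [0.4766 0.2981 0.02  ]
[(array([ 312,   32,   49,   35, 1473], dtype=int32), array([335.632 ,  49.4005])), (array([271, 198,   6,   8,  39], dtype=int32), array([273.5128, 201.8974]))]
[(array([354,  68,  44,  13, 188], dtype=int32), array([375.8617,  73.266 ])), (array([270, 193,   7,   5,  26], dtype=int32), array([273.1154, 195.4615]))]
```

```bash
cat >> h.py <<'E'
np.set_printoptions(precision=3,suppress=True)
def plan(pos,yaw,st=None):
    st=st or read_state()
    R0=R.from_euler('xyz',st['eef_rot'],degrees=True);Rt=R.from_euler('xyz',[-90,0,yaw],degrees=True)
    print('shift',R0.inv().apply(np.array(pos)-st['tool_pos'])/.025,'turn',np.degrees((R0.inv()*Rt).as_rotvec())/6)
E
python3 -c "
from h import *
plan((.42,.28,.40),-57)"
```

```text
shift [ 13.375   0.18  -10.866] turn [0.009 7.03  0.004]
```

```bash
python3 -m creep '[[55,[13.4,0.18,-10.9],[0,7,0]],[55,[13.4,0.18,-10.9],[0,7,0]],[55,[13.4,0.18,-10.9],[0,7,0]],[55,[13.4,0.18,-10.9],[0,7,0]],[55,[13.4,0.18,-10.9],[0,7,0]],[55,[13.4,0.18,-10.9],[0,7,0]],[55,[13.4,0.18,-10.9],[0,7,0]],[55,[13.4,0.18,-10.9],[0,7,0]],[55,[13.4,0.18,-10.9],[0,7,0]],[55,[13.4,0.18,-10.9],[0,7,0]]]' 60; python3 -c "
from h import *
plan((.459,-.138,.33),-100);print(read_state()['joint_pos'])"
```

```text
t: 1.2
tool_pos: [0.4231, 0.2747, 0.4004]
eef_rot: [-90.0, -0.1, -57.3]
force: [0.2, 0.0, -0.3]
grip_width: 0.0483
shift [14.66   2.845 -7.712] turn [-0.01   7.117  0.018]
[-51.845  17.091  16.538 110.953  -5.88   52.761   0.27 ]
```

```bash
python3 -m creep '[[55,[14.7,1.6,-7.7],[0,7.1,0]],[55,[14.7,1.6,-7.7],[0,7.1,0]],[55,[14.7,1.6,-7.7],[0,7.1,0]],[55,[14.7,1.6,-7.7],[0,7.1,0]],[55,[14.7,1.6,-7.7],[0,7.1,0]],[55,[14.7,1.6,-7.7],[0,7.1,0]],[55,[14.7,1.6,-7.7],[0,7.1,0]],[55,[14.7,1.6,-7.7],[0,7.1,0]],[55,[14.7,1.6,-7.7],[0,7.1,0]],[55,[14.7,1.6,-7.7],[0,7.1,0]],[55,[14.7,1.6,-7.7],[0,7.1,0]]]'; python3 -c "
from h import *
plan((.459,-.138,.275),-100);print(read_state()['joint_pos'])
snap('top','t1.png');c=snap('scene','s1.png')
im=c['color'][120:260,180:380,::-1];cv2.imwrite('pics/s1c.png',cv2.resize(im,None,fx=4,fy=4,interpolation=2))"
```

```text
t: 2.3
tool_pos: [0.4606, -0.1325, 0.36]
eef_rot: [-90.0, 0.0, -99.4]
force: [-0.1, -0.0, 0.0]
grip_width: 0.0487
shift [ 0.23   3.4   -0.027] turn [ 0.006  0.105 -0.007]
[-16.88   19.909  33.549 117.229 -14.961  47.002  16.025]
```

View pics/s1c.png

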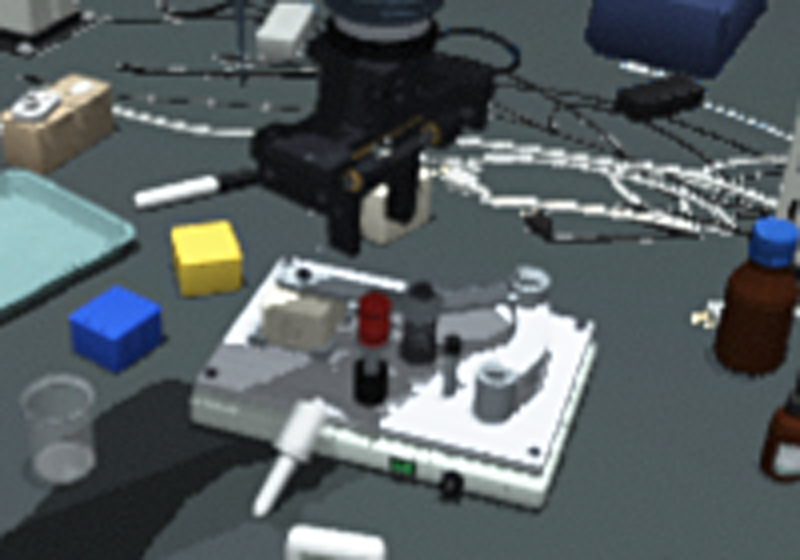

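View pics/t1.png

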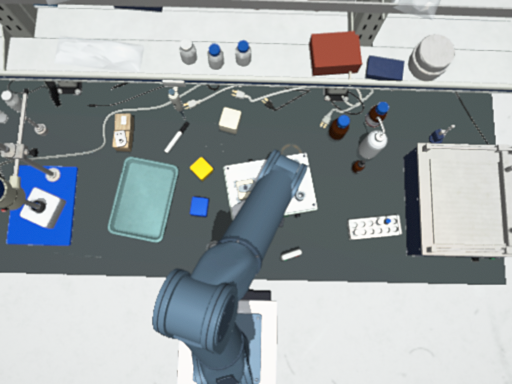

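The picture shows the gripper above and behind the red handle (crop ~(373,318)) and the path clear. The white look-alike in front now leans at crop ~(290,450), although the arm felt no force. Next I align over the pin and descend.

```bash
python3 -m creep '[[55,[0.2,0,0],[0,0.1,0]],[55,[0.23,0.8,0],[0,0.1,0]],[55,[0.23,1.8,0],[0,0.1,0]],[55,[0.23,2.6,0],[0,0.1,0]],[55,[0.23,3.3,0],[0,0.1,0]],[55,[0.23,3.4,0],[0,0.1,0]],[55,[0.23,3.4,0],[0,0.1,0]]]'; python3 -c "
from h import *
plan((.459,-.138,.275),-100)
c=snap('scene','s2.png')
im=c['color'][120:260,180:380,::-1];cv2.imwrite('pics/s2c.png',cv2.resize(im,None,fx=4,fy=4,interpolation=2))"
```

```text
t: 3.1
tool_pos: [0.4595, -0.139, 0.2753]
eef_rot: [-90.0, -0.0, -100.0]
force: [-0.1, 0.4, -0.2]
grip_width: 0.0485
shift [-0.038  0.011 -0.028] turn [0.006 0.001 0.   ]
```

View pics/s2c.png

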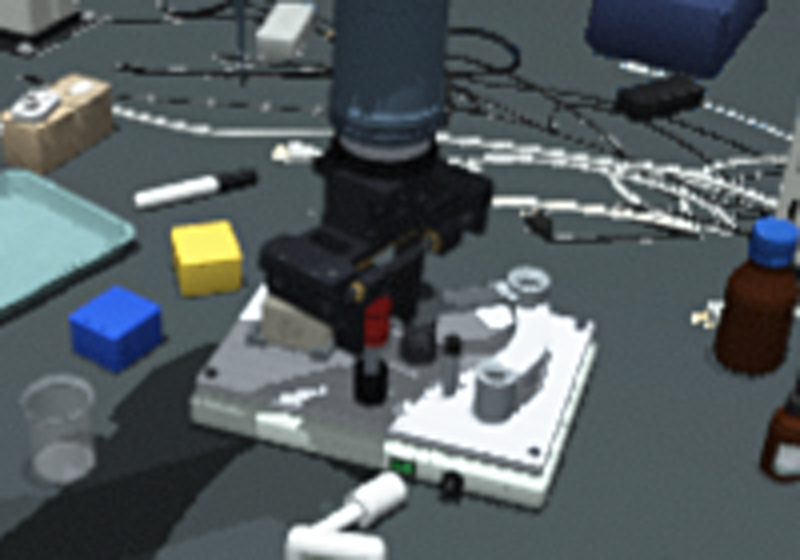

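The red handle is between the fingers at crop (377,320). The white pin has toppled by itself and lies in front. Closing.

```bash
python3 -m creep '[[0,[0,0,0],[0,0,0]],[0,[0,0,0],[0,0,0]],[0,[0,0,0],[0,0,0]],[0,[0,0,0],[0,0,0]],[0,[0,0,0],[0,0,0]]]' 60; python3 -c "
from h import *
print(read_state()['force'])"
```

```text
t: 3.65
tool_pos: [0.4597, -0.1395, 0.2756]
eef_rot: [-90.0, 0.0, -100.0]
force: [-1.4, 0.6, 4.0]
grip_width: 0.0236
[-1.361  0.604  4.022]
```

```bash
python3 -m creep '[[0,[0,-0.4,0],[0,0,0]],[0,[0,-0.9,0],[0,0,0]],[0,[0,-1.6,0],[0,0,0]],[0,[0,-2.4,0],[0,0,0]],[0,[0,-3.2,0],[0,0,0]],[0,[0,-3.4,0],[0,0,0]],[0,[0,-3.4,0],[0,0,0]]]'; python3 -c "
from h import *
plan((.5905,-.2065,.358),-100)
for n in('scene','top'):
  c=snap(n,n+'3.png')
  im=c['color'][110:250,200:380,::-1];cv2.imwrite(f'pics/{n}3c.png',cv2.resize(im,None,fx=4,fy=4,interpolation=2))"
```

```text
t: 4.35
tool_pos: [0.4597, -0.1394, 0.3611]
eef_rot: [-89.9, 0.0, -100.0]
force: [-0.6, -0.4, -0.8]
grip_width: 0.0236
shift [1.732 0.136 5.62 ] turn [-0.019 -0.003 -0.005]
```

View pics/scene3c.png

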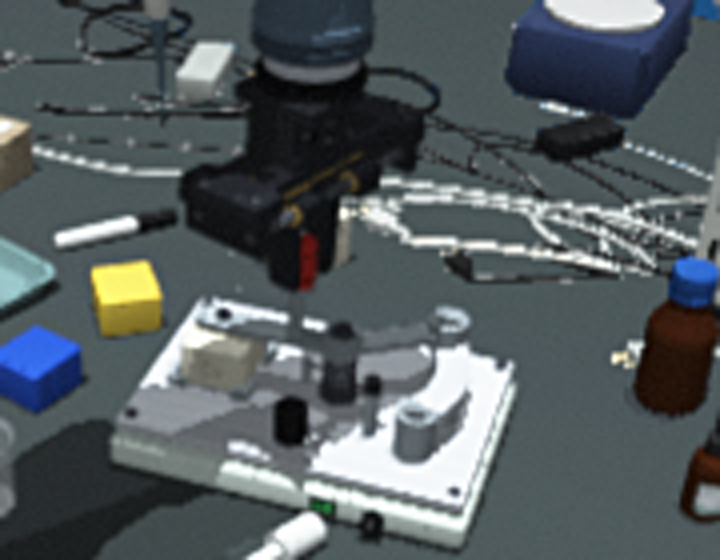

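View pics/top3c.png

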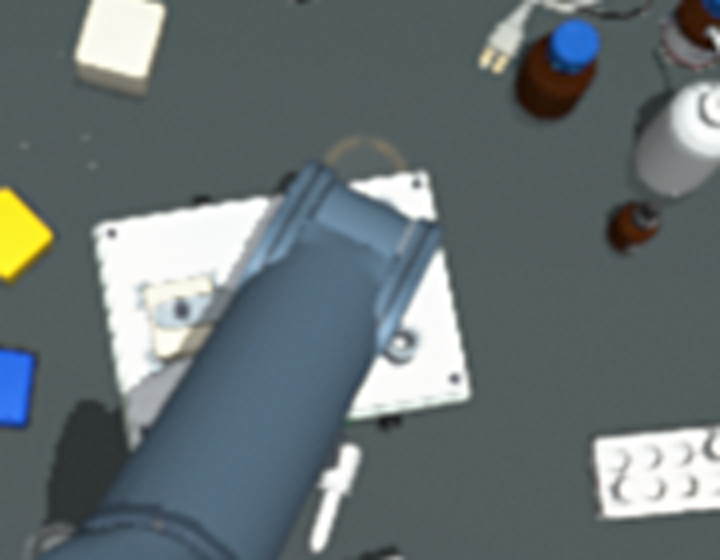

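The pin is held upright, its shank visible below the red handle at crop (295,300). Moving over the eye.

```bash
python3 -m creep '[[0,[0.4,0,1.2],[0,0,0]],[0,[0.8,0,2.6],[0,0,0]],[0,[1.2,0,4.0],[0,0,0]],[0,[1.6,0,5.0],[0,0,0]],[0,[1.8,0,5.6],[0,0,0]],[0,[1.8,0,5.6],[0,0,0]],[0,[1.8,0,5.6],[0,0,0]]]'; python3 -c "
from h import *
plan((.5903,-.208,.361),-100)
for n in('scene',):
  c=snap(n,n+'4.png')
  im=c['color'][150:250,230:360,::-1];cv2.imwrite(f'pics/{n}4c.png',cv2.resize(im,None,fx=6,fy=6,interpolation=2))"
```

```text
t: 5.15
tool_pos: [0.5888, -0.2079, 0.3589]
eef_rot: [-90.2, 0.0, -100.1]
force: [0.3, -0.4, -0.7]
grip_width: 0.0237
shift [-0.009 -0.084  0.06 ] turn [ 0.025 -0.009 -0.001]
```

View pics/scene4c.png

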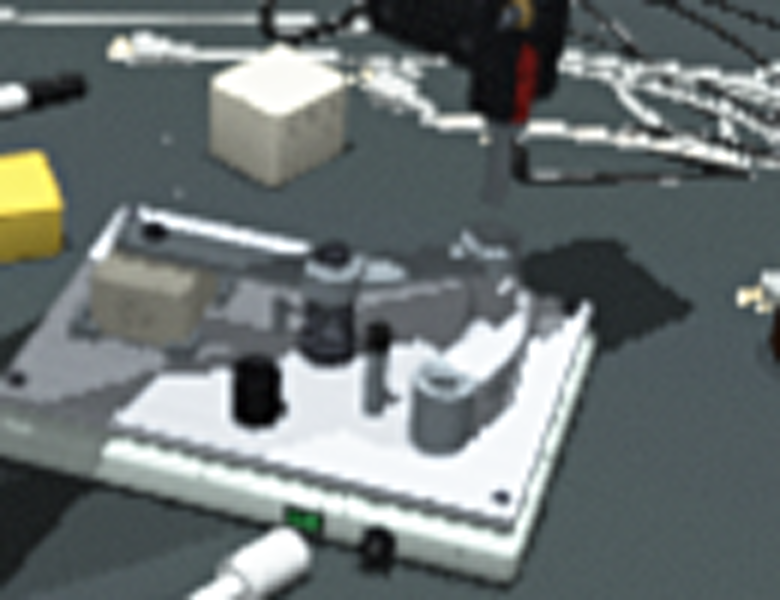

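The pin tip at crop (494,205) is over the eye centre at (490,245). Lowering into the eye.

```bash
python3 -m creep '[[0,[0,0.4,0.05],[0,0,0]],[0,[0,0.7,0.05],[0,0,0]],[0,[0,0.9,0.05],[0,0,0]],[0,[0,1.1,0.05],[0,0,0]],[0,[0,1.25,0.05],[0,0,0]],[0,[0,1.25,0.05],[0,0,0]]]'; python3 -c "
from h import *
print(read_state()['force'],read_state()['tool_pos'])
for n in('scene',):
  c=snap(n,n+'5.png')
  im=c['color'][150:250,230:360,::-1];cv2.imwrite(f'pics/{n}5c.png',cv2.resize(im,None,fx=6,fy=6,interpolation=2))"
```

```text
t: 5.8
tool_pos: [0.5906, -0.2082, 0.3284]
eef_rot: [-90.0, 0.0, -100.0]
force: [0.5, -0.1, 0.0]
grip_width: 0.0237
[ 0.489 -0.129  0.03 ] [ 0.591 -0.208  0.328]
```

View pics/scene5c.png

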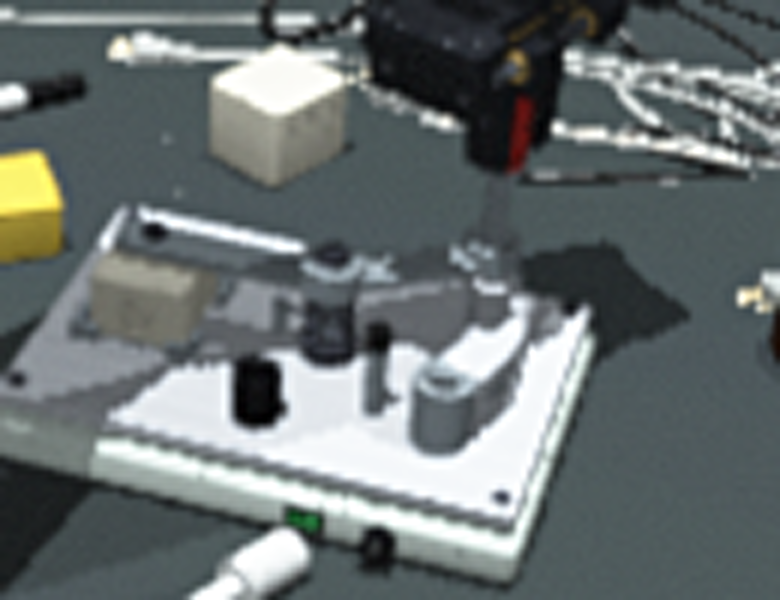

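```bash
python3 -m creep '[[0,[0,0.1,0],[0,0,0]],[0,[0,0.2,0],[0,0,0]],[0,[0,0.3,0],[0,0,0]],[0,[0,0.38,0],[0,0,0]],[0,[0,0.38,0],[0,0,0]]]'; python3 -c "
from h import *
s=read_state();print(s['force'],s['tool_pos'],s['moment'])
c0=s['tool_pos']
# arc about pivot
E=np.array([.5905,-.2065]);P=np.array([.5275,-.1448])
a=np.arctan2(*(E-P)[::-1]);print(np.degrees(a),np.linalg.norm(E-P))
Rt=R.from_euler('xyz',s['eef_rot'],degrees=True)
P=E-.09*np.array([np.cos(np.radians(-44.5)),np.sin(np.radians(-44.5))]);print(P)
for d in range(0,73,6):
  th=np.radians(-44.5-d);w=P+.09*np.array([np.cos(th),np.sin(th)])-E
  print(d,Rt.inv().apply([*w,0])/.025, w+E)
"
```

```text
t: 6.35
tool_pos: [0.5909, -0.2082, 0.3192]
eef_rot: [-90.0, 0.0, -100.0]
force: [1.9, 0.6, -0.4]
grip_width: 0.0235
[ 1.941  0.577 -0.424] [ 0.591 -0.208  0.319] [-0.059 -0.139  0.036]
-44.40271198723801 0.08818100702532265
[ 0.526 -0.143]
0 [-0.  0. -0.] [ 0.591 -0.206]
6 [ 0.299 -0.    -0.229] [ 0.584 -0.213]
12 [ 0.572 -0.    -0.489] [ 0.576 -0.218]
18 [ 0.817 -0.    -0.775] [ 0.568 -0.223]
24 [ 1.031 -0.    -1.086] [ 0.559 -0.227]
30 [ 1.211 -0.    -1.417] [ 0.55 -0.23]
36 [ 1.355 -0.    -1.765] [ 0.541 -0.232]
42 [ 1.462 -0.    -2.126] [ 0.532 -0.233]
48 [ 1.531 -0.    -2.497] [ 0.522 -0.233]
54 [ 1.561 -0.    -2.872] [ 0.513 -0.232]
60 [ 1.551 -0.001 -3.249] [ 0.504 -0.231]
66 [ 1.502 -0.001 -3.622] [ 0.495 -0.228]
72 [ 1.414 -0.001 -3.989] [ 0.486 -0.224]
```

```bash
python3 -m creep '[[0,[0.3,0,-0.23],[0,0,0]],[0,[0.57,0,-0.49],[0,0,0]],[0,[0.82,0,-0.78],[0,0,0]],[0,[1.03,0,-1.09],[0,0,0]],[0,[1.21,0,-1.42],[0,0,0]],[0,[1.36,0,-1.77],[0,0,0]],[0,[1.46,0,-2.13],[0,0,0]],[0,[1.53,0,-2.5],[0,0,0]],[0,[1.53,0,-2.5],[0,0,0]]]'; python3 -c "
from h import *
s=read_state();print(s['force'],s['tool_pos'],s['moment'])
for n in('scene',):
  c=snap(n,n+'6.png')
  im=c['color'][150:250,230:360,::-1];cv2.imwrite(f'pics/{n}6c.png',cv2.resize(im,None,fx=6,fy=6,interpolation=2))
"
```

```text
t: 7.25
tool_pos: [0.5213, -0.2353, 0.3196]
eef_rot: [-90.0, 0.0, -100.1]
force: [2.7, 0.6, -2.0]
grip_width: 0.0237
[ 2.684  0.56  -2.014] [ 0.521 -0.235  0.32 ] [ 0.053 -0.761 -0.002]
```

View pics/scene6c.png

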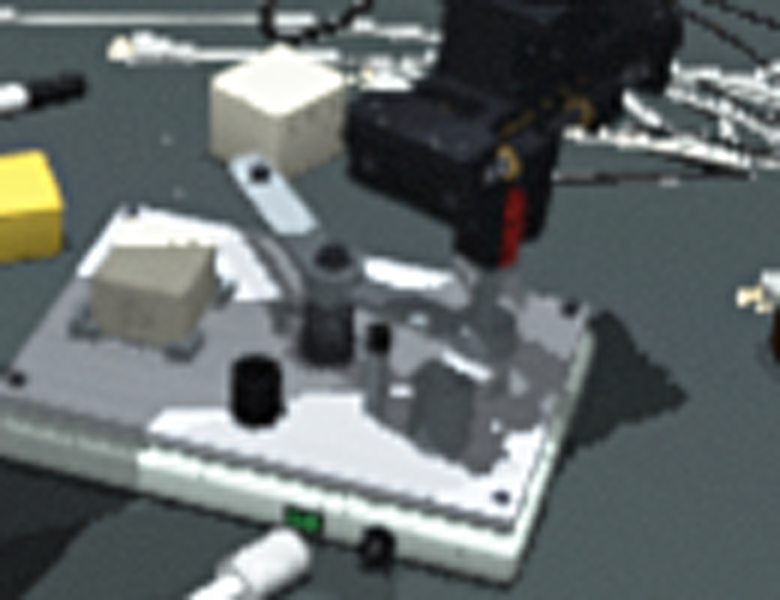

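The arm has swung about 48° with the pin still in the eye at crop (495,300). Finishing the swing.

```bash
python3 -m creep '[[0,[0.03,0,-0.37],[0,0,0]],[0,[0.02,0,-0.75],[0,0,0]],[0,[-0.03,0,-1.1],[0,0,0]],[0,[-0.09,0,-1.3],[0,0,0]],[0,[-0.09,0,-1.3],[0,0,0]],[0,[-0.09,0,-1.3],[0,0,0]]]'; python3 -c "
from h import *
s=read_state();print(s['force'],s['tool_pos'],s['moment'])
for n in('scene',):
  c=snap(n,n+'7.png')
  im=c['color'][150:250,230:360,::-1];cv2.imwrite(f'pics/{n}7c.png',cv2.resize(im,None,fx=6,fy=6,interpolation=2))
"
```

```text
t: 7.9
tool_pos: [0.491, -0.2273, 0.3196]
eef_rot: [-90.0, -0.0, -100.0]
force: [5.0, -1.6, -0.6]
grip_width: 0.0235
[ 4.974 -1.628 -0.625] [ 0.491 -0.227  0.32 ] [-0.208 -1.05  -0.053]
```

View pics/scene7c.png

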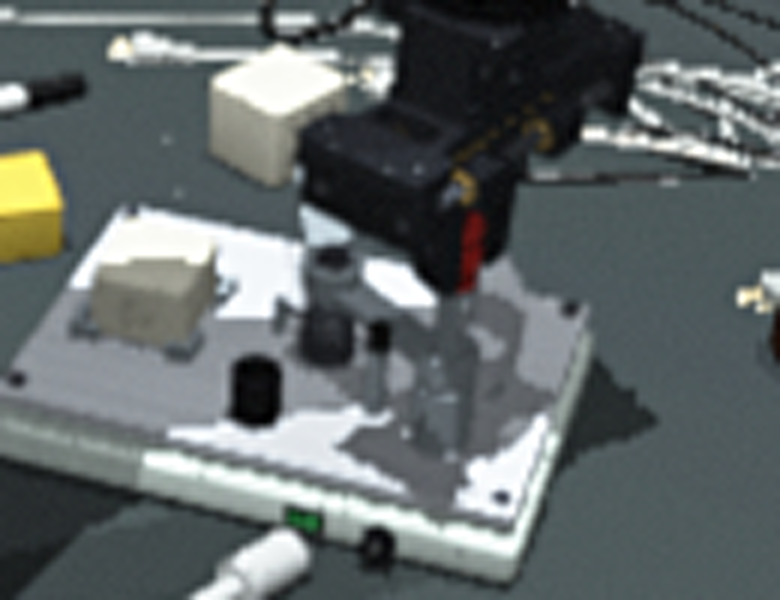

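```bash
python3 -m creep '[[0,[0,0.15,0],[0,0,0]],[0,[0,0.3,0],[0,0,0]],[0,[0,0.45,0],[0,0,0]],[0,[0,0.55,0],[0,0,0]],[0,[0,0.55,0],[0,0,0]]]'; python3 -c "
from h import *
s=read_state();print(s['force'],s['tool_pos'],s['moment'])"
```

```text
t: 8.45
tool_pos: [0.4909, -0.2273, 0.3052]
eef_rot: [-90.0, -0.0, -100.0]
force: [5.1, -1.5, -3.2]
grip_width: 0.0238
[ 5.078 -1.466 -3.165] [ 0.491 -0.227  0.305] [-0.643 -1.3   -0.016]
```

```bash
python3 -m creep '[[0,[0,0.2,0],[0,0,0]],[0,[0,0.4,0],[0,0,0]],[0,[0,0.6,0],[0,0,0]],[0,[0,0.75,0],[0,0,0]],[0,[0,0.86,0],[0,0,0]],[0,[0,0.88,0],[0,0,0]],[0,[0,0.88,0],[0,0,0]]]'; python3 -c "
from h import *
s=read_state();print(s['force'],s['tool_pos'],s['moment'])"
```

```text
t: 9.15
tool_pos: [0.4913, -0.2275, 0.2837]
eef_rot: [-89.9, -0.0, -100.0]
force: [5.7, -2.2, 2.7]
grip_width: 0.0237
[ 5.713 -2.223  2.654] [ 0.491 -0.228  0.284] [-0.598 -1.223  0.003]
```

Essentially home. A small extra push, then I open partway and rise.

```bash
python3 -m creep '[[0,[0,0.06,0],[0,0,0]],[0,[0,0.06,0],[0,0,0]],[55,[0,0.06,0],[0,0,0]],[55,[0,0.06,0],[0,0,0]],[55,[0,0.06,0],[0,0,0]],[55,[0,0.06,0],[0,0,0]],[55,[0,0.06,0],[0,0,0]]]'; python3 -m creep '[[55,[0,-0.6,0],[0,0,0]],[55,[0,-1.5,0],[0,0,0]],[55,[0,-3,0],[0,0,0]],[55,[0,-4.5,0],[0,0,0]],[55,[0,-4.5,0],[0,0,0]],[55,[0,-4.5,0],[0,0,0]]]'; python3 -c "
from h import *
for n in('scene','top'):
  c=snap(n,n+'8.png')
  im=c['color'][150:250,230:360,::-1] if n=='scene' else c['color'][145:245,215:345,::-1];cv2.imwrite(f'pics/{n}8c.png',cv2.resize(im,None,fx=6,fy=6,interpolation=2))
"
```

```text
t: 9.85
tool_pos: [0.4902, -0.2269, 0.2816]
eef_rot: [-90.1, 0.0, -100.0]
force: [-0.5, 0.4, -0.8]
grip_width: 0.0484
t: 10.45
tool_pos: [0.4909, -0.2272, 0.396]
eef_rot: [-89.9, 0.0, -100.0]
force: [-0.9, -0.5, -0.3]
grip_width: 0.0483
```

View pics/scene8c.png

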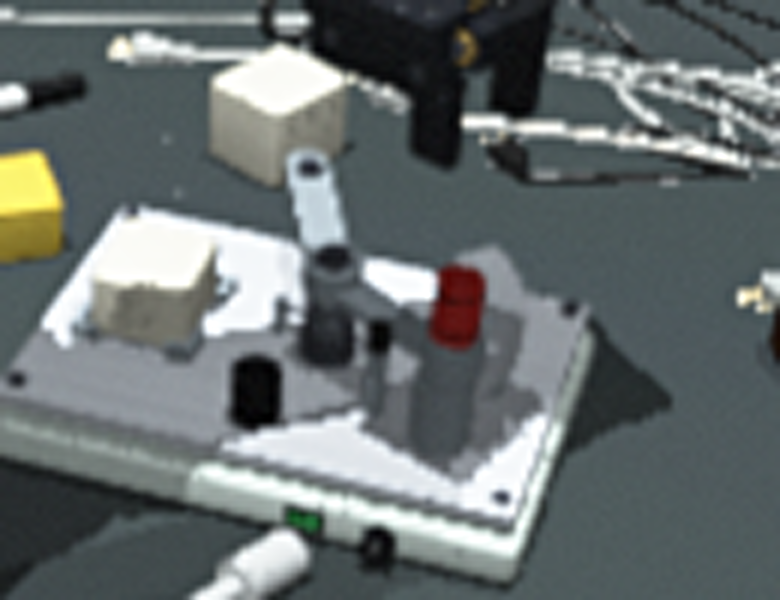

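View pics/top8c.png

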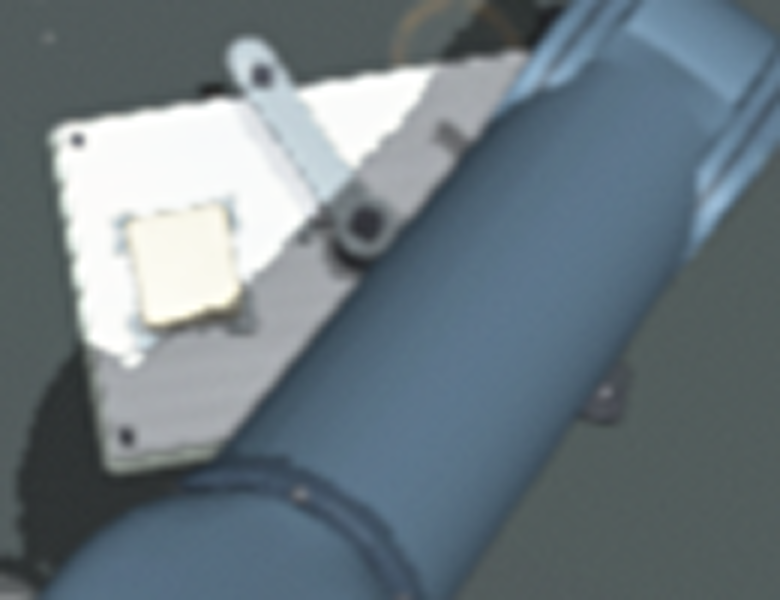

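The arm is pinned open. The red handle sits on the collar at scene crop (459,305), the keeper leg points away at (320,200), and the block's top is fully free in the top crop at (185,267). Next I measure the block.

```bash
python3 - <<'E'
from h import *
im=cv2.imread('pics/top8.png');t=capture('top')
h=cv2.cvtColor(im,cv2.COLOR_BGR2HSV)
m=np.zeros(h.shape[:2],'uint8');m[175:205,230:260]=cv2.inRange(h,(15,18,150),(40,120,255))[175:205,230:260]
cs=max(cv2.findContours(m,0,1)[0],key=cv2.contourArea);r=cv2.minAreaRect(cs);print(r)
# crop corners of top face
q=[(130,218),(230,205),(242,305),(148,322)]
w=[onz(t,(x/6+215-.4,y/6+145-.4),.087) for x,y in q];print(np.array(w),np.mean(w,0),onz(t,r[0],.087))
print([np.degrees(np.arctan2(*(b-a)[1::-1])) for a,b in((w[3],w[0]),(w[2],w[1]))],[np.linalg.norm(w[i]-w[i-1]) for i in range(4)])
plan((.507,-.047,.40),-79.2)
E
```

```text
((246.85000610351562, 196.04998779296875), (3.1622776985168457, 16.127614974975586), 71.56505584716797)
[[ 0.532 -0.018  0.087]
 [ 0.541 -0.072  0.087]
 [ 0.485 -0.079  0.087]
 [ 0.475 -0.029  0.087]] [ 0.508 -0.049  0.087] [ 0.483 -0.053  0.087]
[np.float64(11.15473945067334), np.float64(7.863249347828696)] [np.float64(0.05820684748265437), np.float64(0.05491502874613158), np.float64(0.05564163820067557), np.float64(0.05168130994859933)]
shift [-7.201 -0.242 -0.601] turn [ 0.019 -3.471 -0.007]
```

```bash
python3 -m creep '[[100,[-1.5,0,0],[0,-0.8,0]],[100,[-3,0,0],[0,-1.6,0]],[100,[-5,0,-0.3],[0,-2.5,0]],[100,[-6.5,0,-0.5],[0,-3.4,0]],[100,[-7.15,0,-0.55],[0,-3.4,0]],[100,[-7.15,0,-0.55],[0,-3.4,0]],[100,[-7.15,0,-0.55],[0,-3.4,0]]]' 30; python3 -c "
from h import *
plan((.508,-.048,.226),-79.5)"
```

```text
t: 11.3
tool_pos: [0.5082, -0.0496, 0.3941]
eef_rot: [-90.1, -0.0, -79.7]
force: [-0.4, -0.1, -0.4]
grip_width: 0.0884
shift [-0.069  6.725  0.014] turn [ 0.015 -0.027  0.006]
```

```bash
python3 -m creep '[[100,[-0.07,1.3,0],[0,0,0]],[100,[-0.07,2.6,0],[0,0,0]],[100,[-0.07,3.6,0],[0,0,0]],[100,[-0.07,4.2,0],[0,0,0]],[100,[-0.07,4.2,0],[0,0,0]]]'; python3 -c "
from h import *
plan((.508,-.048,.226),-79.5)
c=snap('scene','s9.png')
im=c['color'][150:250,200:330,::-1];cv2.imwrite(f'pics/s9c.png',cv2.resize(im,None,fx=6,fy=6,interpolation=2))"
```

```text
t: 11.8
tool_pos: [0.507, -0.049, 0.2878]
eef_rot: [-90.3, -0.0, -79.8]
force: [-1.0, -0.6, -0.0]
grip_width: 0.088
shift [-0.035  2.47   0.058] turn [ 0.045 -0.052  0.005]
```

View pics/s9c.png

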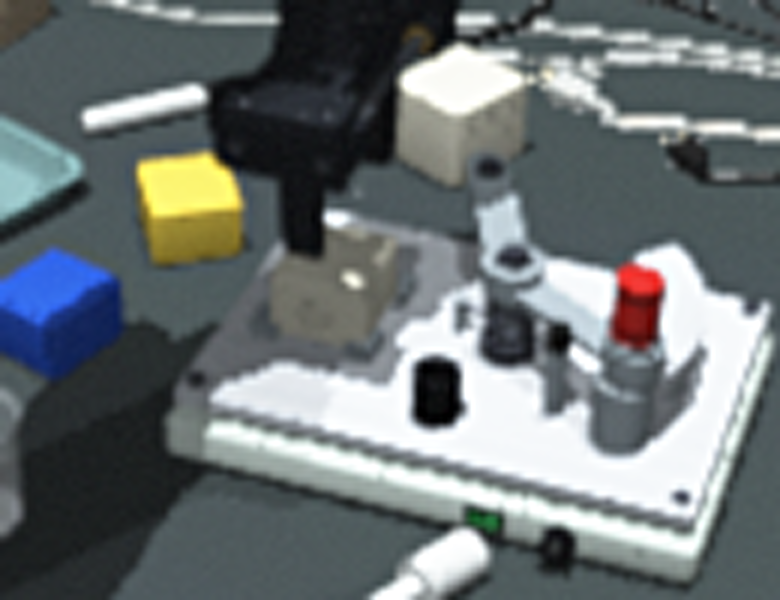

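The fingers straddle the block (front finger at crop (305,210)), and the pin's flange rests on the collar at (637,345). Descending to grip.

```bash
python3 -m creep '[[100,[0,0.7,0.05],[0,0,0]],[100,[0,1.4,0.05],[0,0,0]],[100,[0,2.1,0.05],[0,0,0]],[100,[0,2.45,0.05],[0,0,0]],[100,[0,2.47,0.05],[0,0,0]],[100,[0,2.47,0.05],[0,0,0]],[0,[0,2.47,0.05],[0,0,0]],[0,[0,2.47,0.05],[0,0,0]],[0,[0,2.47,0.05],[0,0,0]],[0,[0,2.47,0.05],[0,0,0]]]' 30; python3 -c "
from h import *
plan((.508,-.048,.36),-79.5)"
```

```text
t: 12.85
tool_pos: [0.5095, -0.0468, 0.2283]
eef_rot: [-90.0, 0.0, -79.6]
force: [-0.5, 0.5, 3.6]
grip_width: 0.0598
shift [ 0.036 -5.269 -0.065] turn [-0.002 -0.02  -0.001]
```

```bash
python3 -m creep '[[0,[0,-0.3,0],[0,0,0]],[0,[0,-0.7,0],[0,0,0]],[0,[0,-1.4,0],[0,0,0]],[0,[0,-2.4,0],[0,0,0]],[0,[0,-3.6,0],[0,0,0]],[0,[0,-4.8,0],[0,0,0]],[0,[0,-4.8,0],[0,0,0]],[0,[0,-4.8,0],[0,0,0]]]'; python3 -c "
from h import *
plan((.478,.298,.35),-79.5)
c=snap('scene','s10.png')
im=c['color'][110:250,160:345,::-1];cv2.imwrite(f'pics/s10c.png',cv2.resize(im,None,fx=4,fy=4,interpolation=2))"
```

```text
t: 13.65
tool_pos: [0.5093, -0.0467, 0.3485]
eef_rot: [-89.9, 0.0, -79.6]
force: [0.1, -0.1, -1.9]
grip_width: 0.0597
shift [-13.789  -0.053   1.254] turn [-0.013 -0.019 -0.002]
```

View pics/s10c.png

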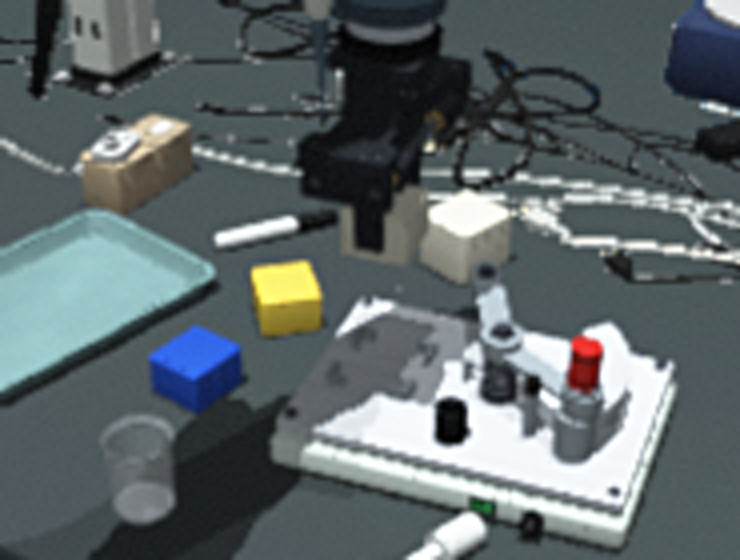

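The block is lifted clear (crop (380,225)), and the pin and arm are still pinned. Carrying it to the tray.

```bash
python3 -m creep '[[0,[-1,0,0.1],[0,0,0]],[0,[-2.4,0,0.2],[0,0,0]],[0,[-4,0,0.4],[0,0,0]],[0,[-5.6,0,0.5],[0,0,0]],[0,[-7.2,0,0.7],[0,0,0]],[0,[-8.8,0,0.8],[0,0,0]],[0,[-10.4,0,0.9],[0,0,0]],[0,[-12,0,1.1],[0,0,0]],[0,[-13.2,0,1.2],[0,0,0]],[0,[-13.8,0,1.25],[0,0,0]],[0,[-13.8,0,1.25],[0,0,0]],[0,[-13.8,0,1.25],[0,0,0]]]'; python3 -c "
from h import *
plan((.478,.298,.187),-79.5)"
```

```text
t: 14.9
tool_pos: [0.4783, 0.2963, 0.3473]
eef_rot: [-90.1, -0.1, -79.7]
force: [0.6, 0.5, -2.2]
grip_width: 0.0599
shift [-0.081  6.411  0.009] turn [ 0.012 -0.036  0.019]
```

```bash
python3 -m creep '[[0,[0,1.2,0],[0,0,0]],[0,[0,2.4,0],[0,0,0]],[0,[0,3.6,0],[0,0,0]],[0,[0,4.8,0],[0,0,0]],[0,[0,5.6,0],[0,0,0]],[0,[0,6.0,0],[0,0,0]],[0,[0,6.1,0],[0,0,0]],[0,[0,6.1,0],[0,0,0]]]'; python3 -c "
from h import *
print(read_state()['tool_pos'],read_state()['force'])
for n in('scene','top'):
  c=snap(n,n+'11.png')
im=cv2.imread('pics/scene11.png')[110:250,100:285];cv2.imwrite(f'pics/s11c.png',cv2.resize(im,None,fx=4,fy=4,interpolation=2))"
```

```text
t: 15.7
tool_pos: [0.4787, 0.2973, 0.196]
eef_rot: [-90.0, -0.0, -79.7]
force: [0.1, 1.4, -2.0]
grip_width: 0.0601
[0.479 0.297 0.196] [ 0.064  1.407 -1.996]
```

View pics/s11c.png

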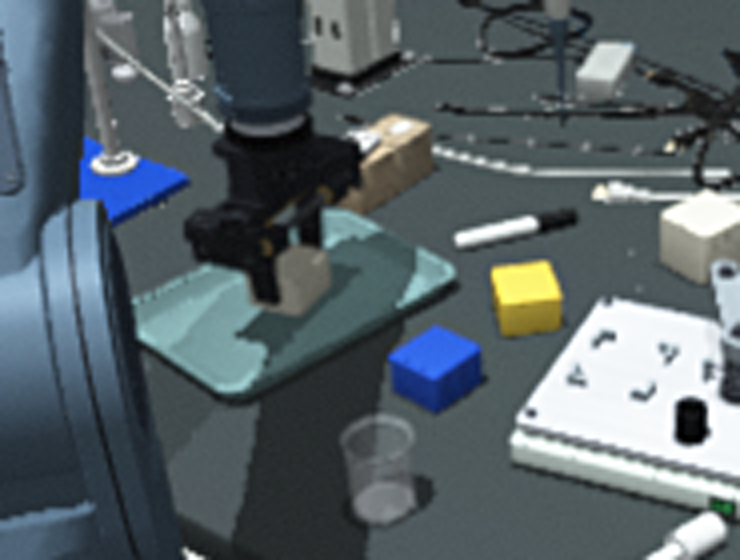

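The block hangs just above the tray's middle (crop (305,280)). Lowering the last 10 mm.

```bash
python3 -m creep '[[0,[0,0.12,0],[0,0,0]],[0,[0,0.24,0],[0,0,0]],[0,[0,0.34,0],[0,0,0]],[0,[0,0.4,0],[0,0,0]],[0,[0,0.42,0],[0,0,0]],[0,[0,0.42,0],[0,0,0]]]'
```

```text
t: 16.4
tool_pos: [0.478, 0.2981, 0.1848]
eef_rot: [-90.0, -0.0, -79.6]
force: [0.6, 0.0, -1.9]
grip_width: 0.0601
```

```bash
python3 -m creep '[[0,[0,0.04,0],[0,0,0]],[0,[0,0.08,0],[0,0,0]],[0,[0,0.08,0],[0,0,0]]]';python3 -m creep '[[0,[0,0.04,0],[0,0,0]],[0,[0,0.06,0],[0,0,0]],[0,[0,0.06,0],[0,0,0]]]'
```

```text
t: 16.7
tool_pos: [0.4783, 0.2982, 0.1839]
eef_rot: [-90.0, 0.0, -79.6]
force: [-2.7, -0.3, 8.9]
grip_width: 0.0601
t: 17.0
tool_pos: [0.4784, 0.2981, 0.1835]
eef_rot: [-90.0, 0.0, -79.6]
force: [-5.0, -4.2, 22.0]
grip_width: 0.0598
```

Contact with the floor. Backing off slightly, opening, and rising.

```bash
python3 -m creep '[[0,[0,-0.08,0],[0,0,0]],[0,[0,-0.08,0],[0,0,0]],[88,[0,-0.08,0],[0,0,0]],[88,[0,-0.08,0],[0,0,0]],[88,[0,-0.08,0],[0,0,0]],[88,[0,-0.08,0],[0,0,0]]]'; python3 -m creep '[[88,[0,-0.5,0],[0,0,0]],[88,[0,-1.5,0],[0,0,0]],[88,[0,-3,0],[0,0,0]],[88,[0,-5,0],[0,0,0]],[88,[0,-7,0],[0,0,0]],[88,[0,-7.5,0],[0,0,0]],[88,[0,-7.5,0],[0,0,0]]]'; python3 -c "
from h import *
plan((.33,.50,.40),-40)
for n in('scene','top'):
  c=snap(n,n+'12.png')
im=cv2.imread('pics/scene12.png')[110:250,100:335];cv2.imwrite(f'pics/s12c.png',cv2.resize(im,None,fx=3.4,fy=3.4,interpolation=2))"
```

```text
t: 17.6
tool_pos: [0.478, 0.2981, 0.1834]
eef_rot: [-90.0, -0.0, -79.6]
force: [-1.0, -0.6, 0.7]
grip_width: 0.0775
t: 18.3
tool_pos: [0.4786, 0.2984, 0.3738]
eef_rot: [-89.7, 0.2, -79.6]
force: [-0.5, 0.3, -0.7]
grip_width: 0.0775
shift [-9.007 -1.041 -4.392] turn [-0.051 -6.605 -0.011]
```

View pics/s12c.png

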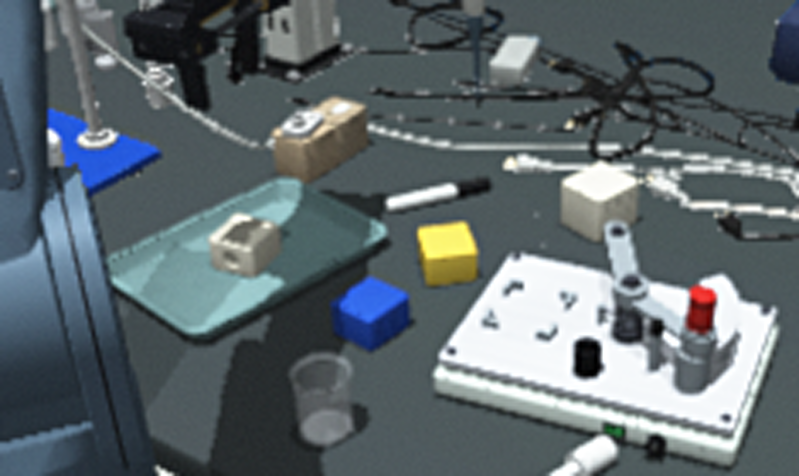

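View pics/top12.png

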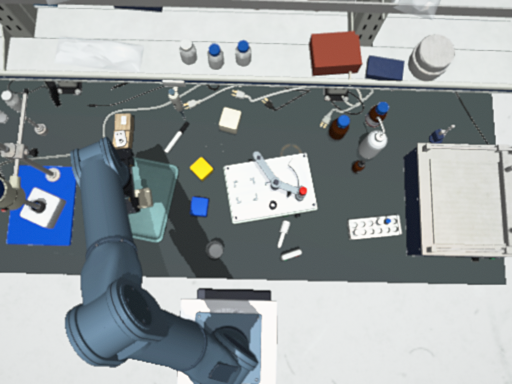

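The block stands flat near the tray's middle (scene crop (245,243)). The keeper is pinned with the red handle at top pixel (302,191), and the bottle is unmoved at (358,166). One numeric check before handing in.

```bash
python3 - <<'E'
from h import *
s=capture('scene');t=capture('top');uv=[]
for c in(t,s):
    h=cv2.cvtColor(c['color'],cv2.COLOR_RGB2HSV);m=((h[...,0]<8)|(h[...,0]>172))&(h[...,1]>150)&(h[...,2]>120)
    m[:150]=0
    n_,l,st,ce=cv2.connectedComponentsWithStats(m.astype('uint8'));i=1+np.argmax(st[1:,4]);uv.append(ce[i]);print(st[i])
print('handle',tri(t,uv[0],s,uv[1]),'lock (.4905,-.2258)')
# block: scene crop top-face centre 
p=onz(s,(246/3.4+100,229/3.4+110),.044);print('block',p)
im=s['color'][165:200,155:190,::-1];cv2.imwrite('pics/b13.png',cv2.resize(im,None,fx=14,fy=14,interpolation=2))
st=read_state();print(st['force'],st['tool_pos'])
E
```

```text
[300 187   6   8  39]
[303 194   7   6  30]
handle (array([ 0.495, -0.228,  0.144]), np.float64(0.0006106307003607439)) lock (.4905,-.2258)
block [0.478 0.291 0.044]
[-0.112  0.052 -0.5  ] [0.477 0.298 0.369]
```

View pics/b13.png

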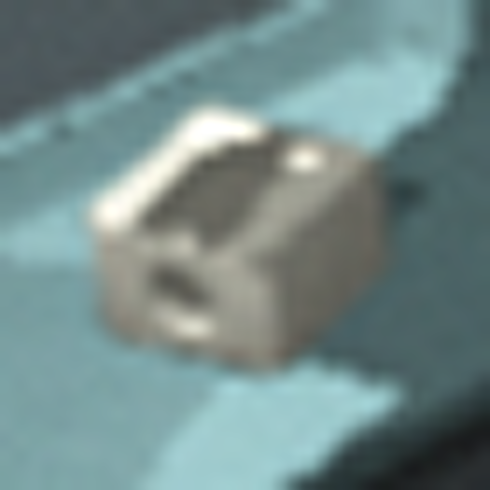

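The block sits flat with its bore to the side, as before. The handle's height (about 144 mm) agrees with a pin that is home. Handing in.

```bash
python3 -c "
from h import *
print(close_job(),read_state()['t'])"
```

```text
the job is handed in; nothing more can be done
the job is handed in; nothing more can be done
```

The keeper arm is pinned open with the red-handled pin, and the plaster block stands flat in the teal tray. I handed the job in at about 18.5 s of robot time; it gave no verdict.

**What I did:** I took the pin from its socket, lowered it into the eye and swung the arm over the lock hole. I pushed the pin down to the nominal home height before letting go. The block came straight up out of the nest, and I set it near the tray's middle and backed off clear of it.

**Last checks:**
- **Pin:** it stayed put after release. The red handle measured about 144 mm high, which fits a pin fully home, with its flange on the collar. Its centre read about 4–5 mm off my lock-hole estimate. I put that down to slight lean and the coarse colour measurement, because the tip is confined by the bore.
- **Block:** it looks upright and flat, about 7 mm from the tray's estimated centre.
- **Bottle:** the dropper bottle appears at the same place in the pictures as at the start.

**Something that moved:** the white look-alike pin, standing loose in front of the vibrator, fell over early on. The arm registered no contact force and the gripper was not near it, so it seems to have toppled by itself. It lies on the bench and I left it there.

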